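# Recharge the tray and crack the dry box open

### The job

Tip all six drying balls from the small cup into the open metal tray, and stand the empty cup upright on the bench again, clear of the tray and the dry box. Then take the lid of the dry box by its bar handle, pull until the sticky gasket lets go, and keep the lid only slightly open, its front edge three to five centimetres up, so that I can slip the tray in: finish while still holding the lid there. Do not throw the lid wide open, and leave the tray and the other things on the bench where they are.

Things in the scene. Friction and masses are not known exactly. Their poses are not given: they have to be found in the camera images.
- cup_center (a point): centre (on the axis, 40 mm above the underside) of a plain white plastic cup, open at the top, 80 mm high, outside diameter 60 mm at the foot widening evenly to 68 mm at the rim, wall 3 mm, floor 4 mm, 0.08 to 0.17 kg, upright on the bench with the six balls loose inside. Site z points out of the mouth. Cup and solder spool stand in two places on the right; which is where varies
- ball0_center (a point): centre of drying ball 1 of 6: a hard off-white ball, 17 mm in diameter, 10 g, starting in the cup
- ball1_center (a point): centre of drying ball 2 of 6: a hard off-white ball, 17 mm in diameter, 10 g, starting in the cup
- ball2_center (a point): centre of drying ball 3 of 6: a hard off-white ball, 17 mm in diameter, 10 g, starting in the cup
- ball3_center (a point): centre of drying ball 4 of 6: a hard off-white ball, 17 mm in diameter, 10 g, starting in the cup
- ball4_center (a point): centre of drying ball 5 of 6: a hard off-white ball, 17 mm in diameter, 10 g, starting in the cup
- ball5_center (a point): centre of drying ball 6 of 6: a hard off-white ball, 17 mm in diameter, 10 g, starting in the cup
- tray: loose open aluminium tray, 130 mm (its x) by 120 mm (its y), 28 mm high, wall 3 mm, 0.35 kg; origin at the centre of its underside, z up. Lies flat on the bench, to the right of the dry box
- drybox: clear plastic dry box fixed to the bench, on the left, 200 mm deep (its x, front at -x) by 220 mm wide (y) by 100 mm high; origin at the centre of its underside. Its flat grey lid is 10 mm thick, overhangs by 8 mm, and its top is 112 mm above the bench when shut
- lid_handle (a point): middle of the steel bar handle on the dry box's lid: round bar, 14 mm diameter, 90 mm long along the point's y, on two posts at its ends; its axis is 32 mm above the lid's top (144 mm above the bench when shut), 38 mm behind the lid's front edge, free space under it. The point's x points from front edge to hinge, z is the lid's upward normal
- lid_hinge (a point): middle of the lid's hinge line at the top of the box's rear rim, 100 mm above the bench; the hinge line runs along the point's y axis. The handle's axis lies 170 mm in front of it and 44 mm above it when the lid is shut
- lid_front (a point): middle of the lower front edge of the lid, 208 mm in front of the hinge and 102 mm above the bench when shut; it rises as the lid opens
- lid (a joint): opening angle of the lid, rad: 0 shut, growing as the front edge rises (0.2 = front edge 41 mm up). The gasket grips it: the upward pull at the handle peaks at 10 to 17 N within the first 0.03 rad, and the grip is gone by 0.07; then the lid (0.28 to 0.46 kg) swings freely, 2 to 3 N at the handle; let go, it falls back onto the gasket (below 0.07)
- spool_center (a point): bystander: centre of a solder spool standing on its flange, 60 mm in diameter, 42 mm high, loose
- driver_grip (a point): bystander: the grip of a screwdriver that lies on the bench in front of the robot, loose
- heatsink: bystander: a finned aluminium heat sink, 70 by 70 by 38 mm, loose; origin at the centre of its underside
- meter: bystander: a hand-held meter lying on its back, 150 by 75 by 35 mm (45 mm at its dial), loose; origin at the centre of its underside
- pot: bystander: a closed amber glass jar, 52 mm in diameter, 70 mm high, loose; origin at the centre of its underside
- block: bystander: a wooden block, 50 by 90 by 30 mm, loose; origin at the centre of its underside

How it is judged:
By the outcome, as a careful person would: the job done as asked, in the order asked, and still so for the second after the job is handed in, while the arm keeps its last pose, push and grip.
It also fails if it takes over 59 s, if anything falls off the work surface, if the arm or the gripper's body presses on something with over 40 N, if the wrist force passes 120 N, or if a joint passes its speed limit or range.

### The arm

A 6-joint arm with a two-finger parallel gripper is mounted at the origin on the work surface. World frame = base frame: x ahead of the robot, y to its left, z up, the work surface at z = 0. Lengths are in m, angles in rad, forces in N, time in s.
With the tool pointing down it reaches from about 0.325 to 0.925 m from the base axis. Payload 3.1 kg.
Tool frame: the origin (TCP) lies at the very end of the fingers, on their centre line; the grasp point (between the pads) lies 19 mm behind it; z points along the fingers, x is the direction in which the jaws open and shut, and the axes are right-handed (so a half turn about z gives the same grasp; the last joint's range is limited). The gripper opens to 85 mm and grips with 20 to 120 N. Pads are 22 mm wide; open, the fingers measure 114 mm over their backs; the gripper's body (76 mm by 85 mm) begins 54 mm behind the grasp point. The pads swing forward as they close: fully open they stand 13 mm farther back than shut.
Start: joints at [-0.112, 0.217, 1.613, -0, 1.311, -0.112], TCP at [0.625, 0, 0.231] pointing down, gripper open.
Joint ranges: [-2.75, 2.75], [-0.78, 2.1], [0.31, 2.55], [-1.13, 4.27], [0.13, 2.63], [-2.58, 2.58]. Speed limits (rad/s): [2.79, 2.79, 3.14, 3.14, 3.14, 3.14].

### API

Orientations are given as a unit quaternion [x, y, z, w].
In Python, from workcell import manip, grab_frame, job gives the robot as it stands. The module is installed in compiled form; this text tells all that it offers.
- The arm moves only by the shell command python3 -m pendant 'ROWS' [FORCE]. ROWS is JSON, a list of rows, each a list of 7 numbers: the turn, a rotation vector about the tool's x, y, z in degrees, then the shift along the tool's x, y, z in m, then the closure in counts, from 0 (fully open) to 255 (shut). In form: [[wx, wy, wz, x, y, z, grip], ...]. A call has 1 to 12 rows; each row shifts and turns the commanded pose from where the row before left it, along the tool's axes as they then stand; what a row does not reach is not made up. A row lasts 1/8 s, in which the tool goes at most 62.5 mm and 10.7 degrees, less where a joint would pass 70% of its speed; a pose out of reach is approached as far as the arm can. A call is refused whole if a number of a shift passes 0.0625 or a number of a turn 10.7, either way. A call with a gripper value outside its range is refused whole. The fingers move at their own pace and stop on an object; FORCE is the grip in N (left out, the last holds). Time passes only in rows, so rows that do not move let the fingers close. It gives the time, the measured TCP pose, the force and the opening at its end, in the units of the state.
- manip.observe(): the state, without advancing time (a new reading comes with each control period).
- grab_frame(name): name is "scene" or "side" or "wrist"; returns a dict with "image" (420x560x3 uint8, red, green, blue), "range_z" (420x560 float32, m along the optical axis (not along the pixel's ray), 0 where there is no reading), "fx", "fy", "cx", "cy" (pixels), "R" (3x3) and "t" (3): a world point X has camera coordinates R X + t. Camera axes: x right, y down, z forward; pixel columns grow to the right and rows downward; lengths in m; the calibration is good to about 2 mm. A picture is of the moment at which its call begins.
- job.close_job(): hands the job in, once; it reports no verdict.
The state is a dict: "t": time; "joints": joint angles; "joint_vel": joint speeds; "joint_torque": joint torques, N m; "position": TCP position; "tool_rot": TCP orientation; "force": force on the tool from outside, world axes, zero at the start; "moment": the same for the moment, N m; "grip_width": finger opening in m.
Only numpy, scipy, OpenCV 4.12 (cv2) and the standard library are available. Lean on these libraries where they do the work, as an engineer would, in place of code of your own. Each camera call takes 0.05 s, during which the arm holds its last target.

## Working session

There is one attempt and no reset: what is moved stays moved. The work goes in short steps, Python scripts to look and compute and a shell command to move; the robot and the scene stay as the last step left them, time stands still between calls to the robot, and variables do not carry over. Pictures are saved under pics/ and viewed, and the job is handed in when it is done.

```bash
mkdir -p pics
python3 - <<'E'
from workcell import manip, grab_frame
import cv2
for n in ["scene","side","wrist"]:
    f=grab_frame(n); cv2.imwrite(f"pics/a_{n}.png",f["image"][:,:,::-1])
    print(n,f["fx"],f["cx"],f["cy"],f["R"].round(3).tolist(),f["t"].round(3).tolist())
print(manip.observe())
E
```

```text
scene 440.6581740989713 277.6121063664096 209.02319430884296 [[0.636, 0.772, -0.002], [0.662, -0.547, -0.513], [-0.397, 0.325, -0.858]] [-0.353, -0.303, 1.694]
side 412.45175386478275 286.0942026337908 216.07810301469888 [[0.991, -0.133, 0.018], [-0.089, -0.75, -0.655], [0.101, 0.648, -0.755]] [-0.554, 0.135, 1.134]
wrist 297.1673509787996 282.2714672127164 211.62954249890223 [[1.0, 0.0, -0.002], [0.001, -0.965, 0.262], [-0.002, -0.262, -0.965]] [-0.624, -0.033, 0.379]
{'t': 0.15, 'joints': array([-1.12227877e-01,  2.17619102e-01,  1.61457944e+00,  2.85766924e-05,
        1.31131185e+00, -1.12195571e-01]), 'joint_vel': array([ 0.00049154, -0.00053619, -0.00489103,  0.00069014, -0.00016204,
        0.00051772]), 'joint_torque': array([-7.99202871e-05, -3.97448480e+01, -3.04417098e+01, -1.00294717e-04,
        5.82056644e-03,  2.66571755e-05]), 'position': array([6.24368600e-01, 8.43788238e-05, 2.30237275e-01]), 'tool_rot': array([ 9.99999540e-01, -1.98326853e-05, -9.51291962e-04, -1.21090275e-04]), 'force': array([ 0.29455948,  0.41399002, -0.70307736]), 'moment': array([ 0.0143526 ,  0.02143461, -0.06391981]), 'grip_width': 0.08511809273201117}
```

View pics/a_scene.png

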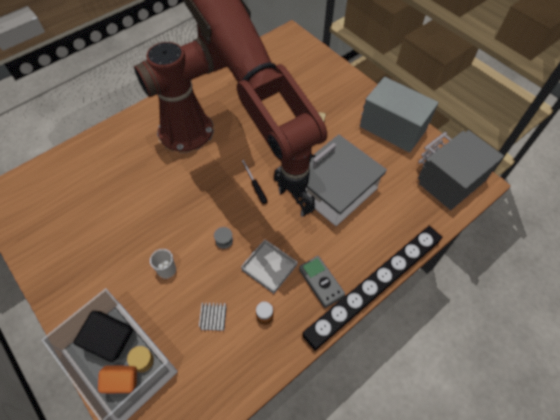

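View pics/a_side.png

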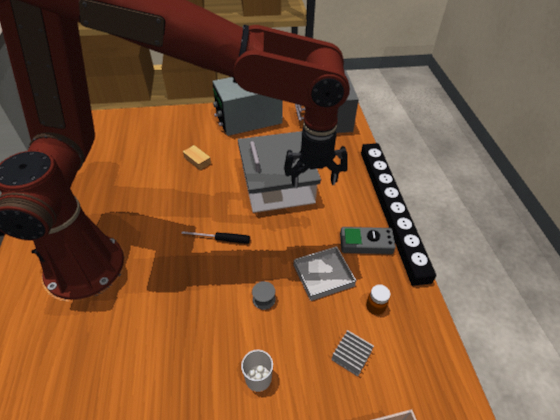

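View pics/a_wrist.png

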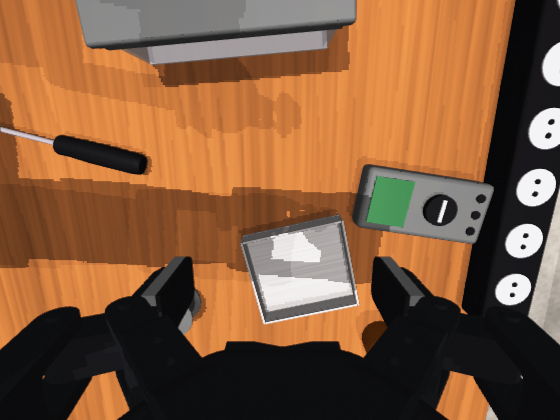

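The scene view shows the cup at (163,264), the tray at (270,266), the spool at (223,237) and the dry box at (345,180). The side view has the cup at (257,370) and the tray at (325,272). The lid handle is at (255,155) in the side view. Next I'll measure them.

```bash
cat > h.py <<'E'
import numpy as np, cv2
from workcell import manip, grab_frame
def cloud(f):
    z=f["range_z"].astype(float); h,w=z.shape
    u,v=np.meshgrid(np.arange(w),np.arange(h))
    P=np.stack([(u-f["cx"])/f["fx"]*z,(v-f["cy"])/f["fy"]*z,z],-1)
    W=(P-f["t"])@f["R"]; W[z<=0]=np.nan
    return W
def ray(f,u,v,h):
    d=np.array([(u-f["cx"])/f["fx"],(v-f["cy"])/f["fy"],1])@f["R"]; c=-f["R"].T@f["t"]
    return c+d*(h-c[2])/d[2]
def proj(f,X):
    c=f["R"]@np.array(X)+f["t"]; return f["fx"]*c[0]/c[2]+f["cx"],f["fy"]*c[1]/c[2]+f["cy"]
E
python3 - <<'E'
from h import *
S={n:grab_frame(n) for n in ["scene","side","wrist"]}
import pickle; pickle.dump(S,open("f0.pkl","wb"))
# top-down height map
s=600; H=np.zeros((600,700),np.float32)
for n in S:
    W=cloud(S[n]).reshape(-1,3); W=W[np.isfinite(W[:,0])]
    W=W[(W[:,2]<0.2)&(W[:,2]>-0.02)]
    i=((1.0-W[:,0])*s).astype(int); j=((0.5-W[:,1])*s).astype(int)
    ok=(i>=0)&(i<600)&(j>=0)&(j<700)
    np.maximum.at(H,(i[ok],j[ok]),W[ok,2])
cv2.imwrite("pics/hm.png",cv2.applyColorMap(np.clip(H*255/0.16,0,255).astype(np.uint8),cv2.COLORMAP_JET))
for n in ["scene","side"]:
    f=S[n]
    im=cv2.resize(f["image"],None,fx=4,fy=4,interpolation=cv2.INTER_CUBIC)[:,:,::-1]
    for nm,(u,v) in dict(scene=dict(cup=(163,264),tray=(270,266),box=(345,180)),side=dict(cup=(257,370),tray=(325,272),box=(278,170)))[n].items():
        x0,y0=max(0,4*u-200),max(0,4*v-200); cv2.imwrite(f"pics/{n}_{nm}.png",im[y0:y0+400,x0:x0+400])
a=[[cv2.imread(f"pics/{n}_{m}.png") for m in ["cup","tray"]] for n in ["scene","side"]]
g=lambda x:cv2.resize(x,(300,300)) if x.shape[0]!=x.shape[1] else x[:300,:300]
f=[cv2.resize(cv2.copyMakeBorder(x,0,400-x.shape[0],0,400-x.shape[1],0),(300,300)) for r in a for x in r]
cv2.imwrite("pics/mont.png",np.vstack([np.hstack(f[:2]),np.hstack(f[2:])]))
E
```

```text
(no output)
```

View pics/hm.png

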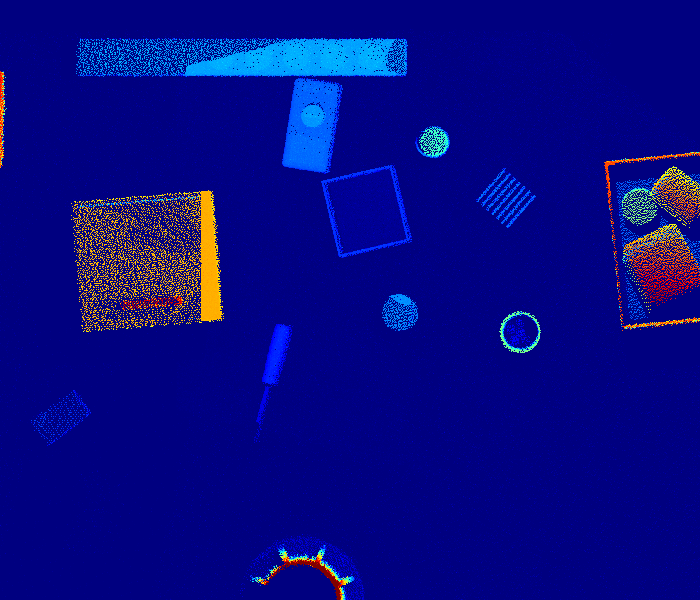

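View pics/mont.png

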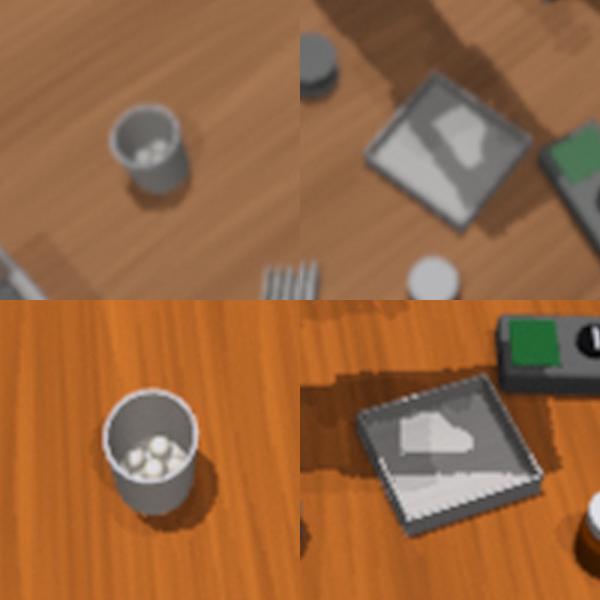

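The height map shows everything cleanly: cup ring at (520,332), tray at (367,211), lid at (147,260) with the handle bar at (150,302). I'll fit them numerically.

Run:
```python
from h import *
import pickle; S=pickle.load(open("f0.pkl","rb"))
Ws={n:cloud(S[n]).reshape(-1,3) for n in S}
def sel(W,x0,x1,y0,y1,z0,z1):
    m=(W[:,0]>x0)&(W[:,0]<x1)&(W[:,1]>y0)&(W[:,1]<y1)&(W[:,2]>z0)&(W[:,2]<z1); return W[m]
def s(nm,*a):
    for n in S:
        p=sel(Ws[n],*a)
        if len(p)<8: continue
        c,r=cv2.minEnclosingCircle(p[:,:2].astype(np.float32)); R=cv2.minAreaRect((p[:,:2]*1000).astype(np.float32))
        print(nm,n,len(p),"circ",np.round(c,4),round(r,4),"rect",np.round(R[0],1),np.round(R[1],1),round(R[2],1),"z",p[:,2].mean().round(4),np.percentile(p[:,2],98).round(4))
s("cup",.38,.52,-.43,-.29,.07,.1)
s("cupball",.41,.49,-.40,-.33,.005,.04)
s("tray",.54,.76,-.2,-.02,.022,.035)
s("lid",.42,.72,.12,.4,.106,.118)
s("handle",.42,.72,.12,.4,.135,.16)
s("spool",.43,.54,-.22,-.12,.03,.06)
s("pot",.70,.82,-.27,-.18,.05,.09)
s("heat",.58,.74,-.41,-.29,.02,.06)
s("drv",.25,.48,-.05,.12,.01,.06)
```

```text
cup scene 128 circ [ 0.4465 -0.3672] 0.0352 rect [ 446.8 -367.3] [66.1 67.3] 28.7 z 0.0779 0.0842
cup side 216 circ [ 0.4457 -0.3663] 0.0342 rect [ 445.  -366.5] [67.3 64.5] 83.7 z 0.0767 0.0813
cupball scene 233 circ [ 0.451  -0.3672] 0.038 rect [ 449.5 -365.8] [72.8 66.4] 1.7 z 0.0214 0.0395
cupball side 461 circ [ 0.4449 -0.3679] 0.0314 rect [ 445.6 -367.9] [62.4 57.2] 85.4 z 0.0208 0.039
tray scene 268 circ [ 0.6778 -0.1068] 0.1112 rect [ 676.5 -101.2] [194.7 130.7] 13.9 z 0.0284 0.0345
tray side 424 circ [ 0.6778 -0.1041] 0.1142 rect [676.4 -99.8] [195.7 133.3] 14.0 z 0.0276 0.0347
tray wrist 1655 circ [ 0.6797 -0.1108] 0.1165 rect [ 666.  -110.3] [186.7 179.6] 0.3 z 0.0279 0.0347
lid scene 3315 circ [0.5667 0.2544] 0.157 rect [565.4 254.4] [217.7 239.8] 4.6 z 0.1121 0.117
lid side 2701 circ [0.5629 0.2536] 0.156 rect [562.6 253.3] [215.1 240.6] 5.3 z 0.1103 0.1139
lid wrist 10084 circ [0.5737 0.1583] 0.1085 rect [573.7 149.1] [216.5  32.7] 0.5 z 0.1117 0.1135
handle scene 120 circ [0.4945 0.2495] 0.0506 rect [495.6 249.6] [ 15.4 100.8] 4.6 z 0.1481 0.1533
handle side 115 circ [
[... 347 characters left out ...]
2] 62.3 z 0.0421 0.0435
pot scene 219 circ [ 0.764  -0.2237] 0.0235 rect [ 764.3 -224.6] [43.  44.7] 51.2 z 0.0698 0.0753
pot side 298 circ [ 0.763  -0.2233] 0.0243 rect [ 761.7 -223.6] [46.3 45.1] 57.7 z 0.0671 0.0719
heat scene 348 circ [ 0.6708 -0.3433] 0.0487 rect [ 669.9 -343.7] [70.2 71.4] 48.8 z 0.0339 0.0431
heat side 920 circ [ 0.6682 -0.3436] 0.049 rect [ 668.8 -342.6] [70.9 70.3] 48.7 z 0.0309 0.039
drv scene 224 circ [0.3531 0.0127] 0.1074 rect [362.2  13.6] [194.3 124.5] 0.2 z 0.0214 0.0299
drv side 335 circ [0.3593 0.0499] 0.1003 rect [358.3  45.6] [ 24.5 200.3] 76.3 z 0.0188 0.0258
drv wrist 2209 circ [0.3766 0.0491] 0.0841 rect [376.6  49.1] [ 25.3 167.9] 75.2 z 0.0214 0.0264
```

```bash
python3 -m pendant '[[10,0,0,0,0,0,0],[0,0,0,0,0,0,0]]' 40; python3 -c "
from workcell import manip
print(manip.observe()['joints'].round(3))"; python3 -m pendant '[[-10,0,0,0,0,0,0],[-10,0,0,0,0,0,0],[0,0,0,0,0,0,0]]'; python3 -c "
from workcell import manip
print(manip.observe()['joints'].round(3))"
```

```text
t: 0.55
position: [0.6249, -0.0022, 0.2308]
tool_rot: [0.996, -0.002, -0.0, -0.087]
force: [-0.6, -0.8, 1.0]
grip_width: 0.0852
[-0.199  0.226  1.612  0.175  1.342 -0.238]
t: 0.92
position: [0.6248, 0.0033, 0.2311]
tool_rot: [0.996, 0.003, 0.0, 0.087]
force: [-0.2, -0.3, -0.2]
grip_width: 0.0855
[-0.022  0.225  1.613 -0.181  1.303  0.021]
```

```bash
cat > to.py <<'E'
import sys; from h import *
from scipy.spatial.transform import Rotation as Ro
def go(target, az=None):
    o=manip.observe(); R=Ro.from_quat(o["tool_rot"]); d=np.array(target)-o["position"]
    print("dist",np.linalg.norm(d).round(4),"tool shift",R.inv().apply(d).round(4))
def st():
    o=manip.observe(); R=Ro.from_quat(o["tool_rot"]).as_matrix()
    z=R[:,2]; print("t",round(o["t"],2),"pos",o["position"].round(4),"J",o["joints"].round(2),"z az",np.degrees(np.arctan2(z[1],z[0])).round(1),"dip",np.degrees(np.arcsin(-z[2])).round(1),"xaxis",R[:,0].round(3),"F",o["force"].round(1),"w",round(o["grip_width"],4))
    return o
if __name__=="__main__":
    st()
    if len(sys.argv)>1: go([float(a) for a in sys.argv[1:4]])
E
python3 -m pendant '[[10,0,0,0,0,0,0],[0,0,10,0,0,0,0],[0,0,10,0,0,0,0],[0,0,10,0,0,0,0],[0,0,10,0,0,0,0],[10,0,0,0,0,0,0],[10,0,0,0,0,0,0],[10,0,0,0,0,0,0],[0,0,0,0,0,0,0]]'; python3 to.py
```

```text
t: 2.05
position: [0.6227, -0.0023, 0.2292]
tool_rot: [0.907, -0.333, 0.087, -0.243]
force: [0.4, 0.4, 0.0]
grip_width: 0.0858
t 2.05 pos [ 0.6227 -0.0023  0.2292] J [-0.35  0.07  1.86  0.56  1.09  0.12] z az 50.1 dip 60.1 xaxis [ 0.763 -0.647 -0.004] F [0.4 0.4 0. ] w 0.0858
```

```bash
python3 to.py 0.38 -0.445 0.2
```

```text
t 2.05 pos [ 0.6227 -0.0023  0.2292] J [-0.35  0.07  1.86  0.56  1.09  0.12] z az 50.1 dip 60.1 xaxis [ 0.763 -0.647 -0.004] F [0.4 0.4 0. ] w 0.0858
dist 0.5058 tool shift [ 0.1012  0.4432 -0.2217]
```

```bash
python3 -m pendant '[[0,0,0,0.011,0.049,-0.025,0],[0,0,0,0.011,0.049,-0.025,0],[0,0,0,0.011,0.049,-0.025,0],[0,0,0,0.011,0.049,-0.025,0],[0,0,0,0.011,0.049,-0.025,0],[0,0,0,0.011,0.049,-0.025,0],[0,0,0,0.011,0.049,-0.025,0],[0,0,0,0.011,0.049,-0.025,0],[0,0,0,0.011,0.049,-0.025,0],[10,0,0,0,0,0,0],[10,0,0,0,0,0,0],[0,0,0,0,0,0,0]]'; python3 to.py .38 -.4455 .0873
```

```text
t: 3.55
position: [0.3817, -0.4432, 0.2027]
tool_rot: [0.851, -0.312, 0.142, -0.398]
force: [1.0, 0.9, -0.3]
grip_width: 0.0854
t 3.55 pos [ 0.3817 -0.4432  0.2027] J [-1.32  0.44  1.61  0.68  1.68 -0.75] z az 50.2 dip 40.0 xaxis [ 0.765 -0.644 -0.006] F [ 1.   0.9 -0.3] w 0.0854
dist 0.1154 tool shift [0.0009 0.0902 0.072 ]
```

```bash
python3 -m pendant '[[10,0,0,0,0,0,0],[10,0,0,0,0,0,0],[0,0,0,0,0,0,0],[0,0,0,0,0.027,0.01,0],[0,0,0,0,0.027,0.01,0],[0,0,0,0,0.027,0.01,0],[0,0,0,0,0.027,0.01,0],[0,0,0,0,0,0,0]]'; python3 to.py .4587 -.3519 .0428
python3 - <<'E'
from h import *
for n in ["side","scene"]:
    f=grab_frame(n); cv2.imwrite(f"pics/b_{n}.png",f["image"][:,:,::-1])
E
```

```text
t: 4.55
position: [0.3843, -0.4407, 0.0907]
tool_rot: [0.771, -0.28, 0.194, -0.538]
force: [0.1, -0.3, -0.7]
grip_width: 0.0855
t 4.55 pos [ 0.3843 -0.4407  0.0907] J [-1.38  0.78  1.54  0.84  1.77 -0.95] z az 50.2 dip 20.2 xaxis [ 0.768 -0.64  -0.001] F [ 0.1 -0.3 -0.7] w 0.0855
dist 0.1254 tool shift [0.0003 0.005  0.1253]
```

View pics/b_side.png

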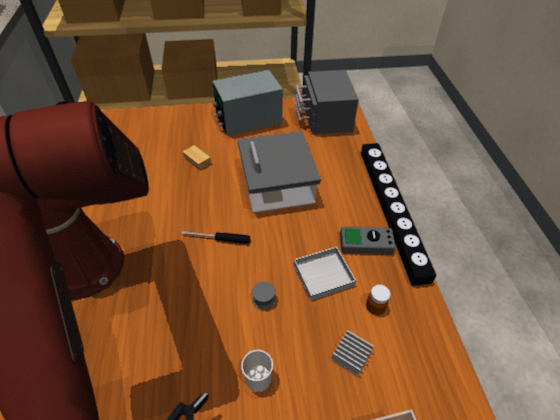

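View pics/b_scene.png

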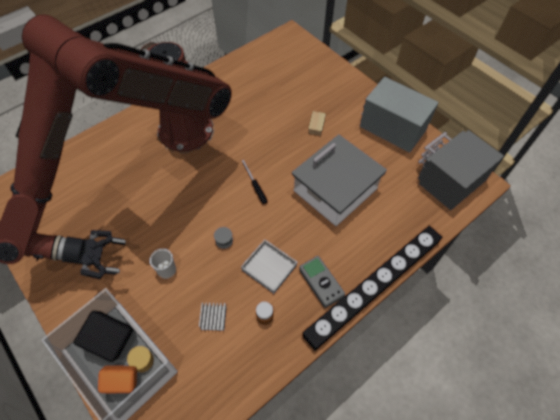

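The open jaws in the scene view, at (120,240) and (113,270), straddle the line to the cup at (163,262). I'll advance and grip.

```bash
python3 -m pendant '[[0,0,0,0,0.001,0.03,0],[0,0,0,0,0.001,0.03,0],[0,0,0,0,0.001,0.025,0],[0,0,0,0,0.001,0.02,0],[0,0,0,0,0.001,0.02,0],[0,0,0,0,0,0,0]]'; python3 to.py .4587 -.3519 .0428
python3 - <<'E'
from h import *
for n in ["side","wrist"]:
    f=grab_frame(n); cv2.imwrite(f"pics/c_{n}.png",f["image"][:,:,::-1])
E
```

```text
t: 5.4
position: [0.4582, -0.3513, 0.0424]
tool_rot: [0.77, -0.28, 0.195, -0.54]
force: [0.0, 0.2, 0.1]
grip_width: 0.0856
t 5.4 pos [ 0.4582 -0.3513  0.0424] J [-1.23  0.79  1.66  0.94  1.61 -0.99] z az 50.2 dip 19.9 xaxis [ 0.767 -0.641 -0.002] F [0.  0.2 0.1] w 0.0856
dist 0.0008 tool shift [ 0.0007 -0.0003 -0.0002]
```

View pics/c_wrist.png

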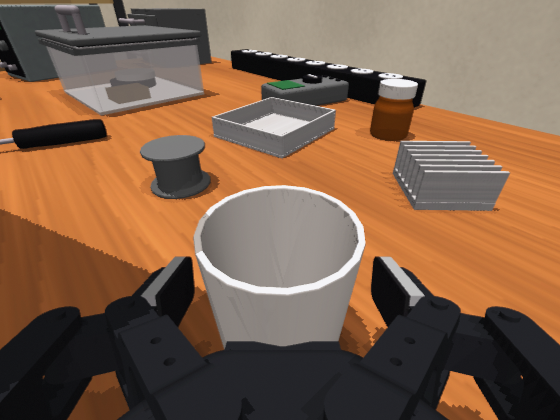

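View pics/c_side.png

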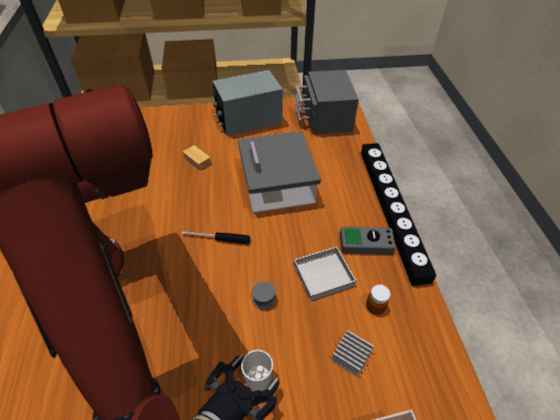

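In the wrist view the cup is centred between the pads at (280,240). I'll close the fingers and lift a little.

```bash
python3 -m pendant '[[0,0,0,0,0,0,120],[0,0,0,0,0,0,160],[0,0,0,0,0,0,160],[0,0,0,0,0,0,160],[0,0,0,0,0,0,160],[0,0,0,0,0,0,160]]' 40; python3 -m pendant '[[0,0,0,0,-0.019,-0.007,160],[0,0,0,0,-0.019,-0.007,160],[0,0,0,0,-0.028,-0.01,160],[0,0,0,0,-0.028,-0.01,160],[0,0,0,0,0,0,160]]'; python3 to.py
python3 - <<'E'
from h import *
for n in ["side","wrist"]:
    f=grab_frame(n); cv2.imwrite(f"pics/d_{n}.png",f["image"][:,:,::-1])
E
```

```text
t: 6.25
position: [0.4579, -0.3539, 0.0438]
tool_rot: [0.77, -0.28, 0.197, -0.539]
force: [-4.1, -2.1, 5.2]
grip_width: 0.063
t: 6.88
position: [0.4588, -0.3542, 0.1448]
tool_rot: [0.771, -0.279, 0.198, -0.537]
force: [-0.1, -0.9, -3.2]
grip_width: 0.0636
t 6.88 pos [ 0.4588 -0.3542  0.1448] J [-1.23  0.6   1.7   0.95  1.7  -0.88] z az 49.9 dip 20.2 xaxis [ 0.766 -0.643  0.005] F [-0.1 -0.9 -3.2] w 0.0636
```

View pics/d_wrist.png

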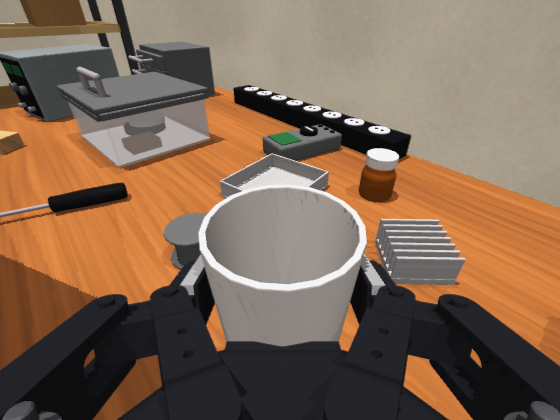

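View pics/d_side.png

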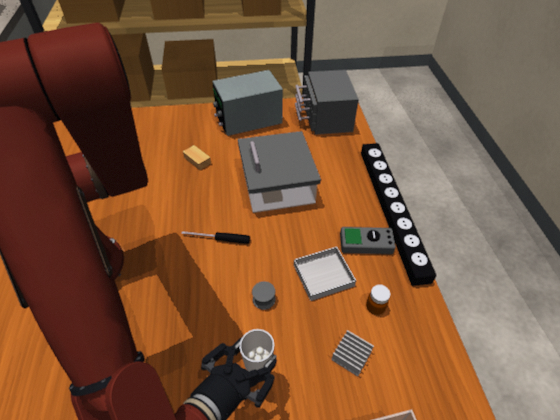

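```bash
python3 to.py .627 -.087 .15
```

```text
t 6.97 pos [ 0.4579 -0.3526  0.1421] J [-1.23  0.61  1.7   0.95  1.69 -0.88] z az 50.0 dip 20.1 xaxis [ 0.766 -0.643 -0.001] F [-0.2  0.3 -2.3] w 0.0632
dist 0.315 tool shift [-0.0411 -0.1147  0.2904]
```

```bash
python3 -m pendant '[[0,0,0,-0.003,-0.009,0.023,160],[0,0,0,-0.006,-0.0175,0.0445,160],[0,0,0,-0.006,-0.0175,0.0445,160],[0,0,0,-0.006,-0.0175,0.0445,160],[0,0,0,-0.006,-0.0175,0.0445,160],[0,0,0,-0.006,-0.0175,0.0445,160],[0,0,0,-0.005,-0.012,0.03,160],[0,0,0,-0.003,-0.006,0.015,160],[0,-9.4,-3.4,0,0,0,160],[0,-9.4,-3.4,0,0,0,160],[0,-9.4,-3.4,0,0,0,160],[0,0,0,0,0,0,160]]'; python3 to.py .627 -.087 .14
python3 - <<'E'
from h import *
for n in ["side","scene"]:
    f=grab_frame(n); cv2.imwrite(f"pics/e_{n}.png",f["image"][:,:,::-1])
E
```

```text
t: 8.48
position: [0.6288, -0.0881, 0.1501]
tool_rot: [0.816, -0.072, 0.05, -0.571]
force: [0.3, -0.2, -1.0]
grip_width: 0.0631
t 8.47 pos [ 0.6288 -0.0881  0.1501] J [-0.67  0.68  1.56  0.99  1.71 -0.8 ] z az 80.0 dip 20.0 xaxis [ 0.985 -0.174 -0.   ] F [ 0.3 -0.2 -1. ] w 0.0631
dist 0.0104 tool shift [-0.002   0.0093  0.0042]
```

View pics/e_side.png

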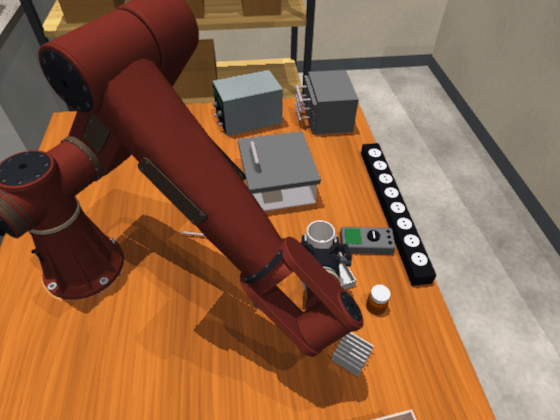

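View pics/e_scene.png

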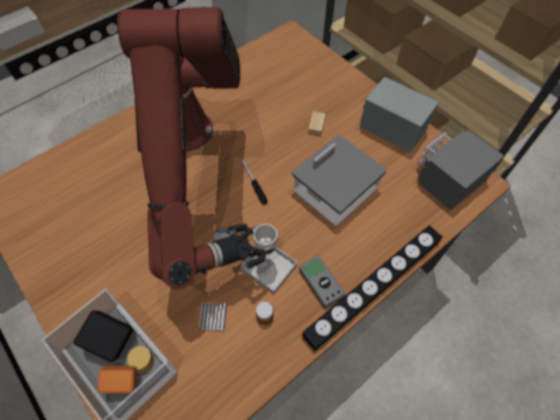

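```bash
python3 -m pendant '[[10,0,0,0,0,0,160],[10,0,0,0,0,0,160],[0,0,10,0,0,0,160],[0,0,10,0,0,0,160],[0,0,10,0,0,0,160],[0,0,10,0,0,0,160],[0,0,10,0,0,0,160],[0,0,8,0,0,0,160],[0,0,0,0,0,0,160]]'; python3 to.py .627 -.087 .118
python3 - <<'E'
from h import *
for n in ["side","scene"]:
    f=grab_frame(n); cv2.imwrite(f"pics/f_{n}.png",f["image"][:,:,::-1])
E
```

```text
t: 9.7
position: [0.6262, -0.0873, 0.1513]
tool_rot: [-0.585, 0.396, 0.287, 0.646]
force: [0.0, -0.1, -2.1]
grip_width: 0.0635
t 9.7 pos [ 0.6262 -0.0873  0.1513] J [-0.7   0.85  1.52  1.18  1.92  0.15] z az 79.9 dip -0.1 xaxis [ 0.521 -0.092 -0.849] F [ 0.  -0.1 -2.1] w 0.0635
dist 0.0333 tool shift [0.0286 0.017  0.0004]
```

View pics/f_side.png

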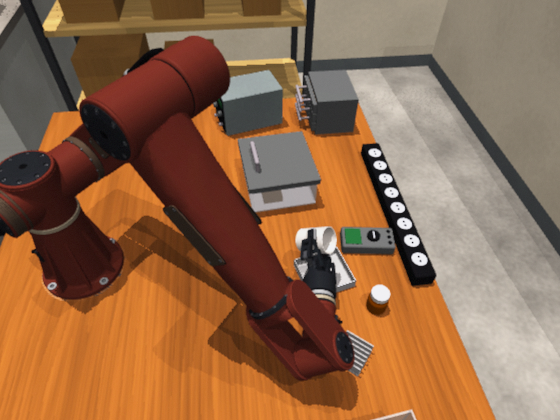

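View pics/f_scene.png

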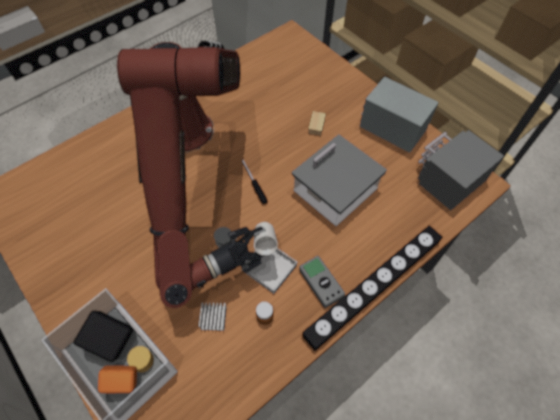

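```bash
python3 - <<'E'
from h import *
P=[]
for n in ["side","scene"]:
    W=cloud(grab_frame(n)).reshape(-1,3); P.append(W[np.isfinite(W[:,0])])
P=np.vstack(P)
# heights histogram along y strips
for y in np.arange(-.46,-.08,.03):
    q=P[(abs(P[:,1]-y)<.015)&(P[:,0]>.5)&(P[:,0]<.76)&(P[:,2]>.045)]
    if len(q): print(y.round(2),len(q),"x",np.percentile(q[:,0],[1,99]).round(3),"z",np.percentile(q[:,2],[0,2,50,99]).round(3))
E
python3 to.py .622 -.077 .12
```

```text
-0.43 996 x [0.52  0.631] z [0.104 0.119 0.179 0.218]
-0.4 1974 x [0.502 0.638] z [0.128 0.142 0.191 0.261]
-0.37 2033 x [0.502 0.636] z [0.046 0.153 0.231 0.302]
-0.34 1903 x [0.501 0.624] z [0.129 0.143 0.255 0.312]
-0.31 1256 x [0.501 0.624] z [0.138 0.157 0.28  0.332]
-0.28 708 x [0.5   0.629] z [0.137 0.151 0.184 0.341]
-0.25 720 x [0.571 0.758] z [0.045 0.054 0.181 0.192]
-0.22 675 x [0.567 0.759] z [0.046 0.06  0.178 0.191]
-0.19 772 x [0.565 0.656] z [0.046 0.101 0.177 0.214]
-0.16 665 x [0.567 0.658] z [0.046 0.099 0.176 0.213]
-0.13 592 x [0.575 0.662] z [0.115 0.12  0.174 0.209]
-0.1 786 x [0.569 0.667] z [0.102 0.113 0.151 0.194]
t 9.9 pos [ 0.6269 -0.0875  0.1513] J [-0.7   0.85  1.51  1.18  1.93  0.15] z az 79.9 dip -0.0 xaxis [ 0.522 -0.092 -0.848] F [-0.7  0.1 -1.6] w 0.063
dist 0.0334 tool shift [0.023  0.0222 0.0095]
```

```bash
python3 -m pendant '[[0,0,0,0.015,0.013,0.005,160],[0,0,0,0.015,0.013,0.005,160],[0,0,8,0,0,0,160],[0,0,8,0,0,0,160],[0,0,6,0,0,0,160],[0,0,6,0,0,0,160],[0,0,6,0,0,0,160],[0,0,6,0,0,0,160],[0,0,6,0,0,0,160],[0,0,6,0,0,0,160],[0,0,6,0,0,0,160],[0,0,6,0,0,0,160]]'; python3 to.py
python3 - <<'E'
from h import *
for n in ["side","scene"]:
    f=grab_frame(n); cv2.imwrite(f"pics/g_{n}.png",f["image"][:,:,::-1])
E
```

```text
t: 11.4
position: [0.6222, -0.0757, 0.1101]
tool_rot: [-0.285, 0.646, 0.588, 0.394]
force: [0.2, -0.8, -1.3]
grip_width: 0.0634
t 11.4 pos [ 0.6222 -0.0757  0.1101] J [-0.69  0.91  1.51  1.17  1.9   1.21] z az 80.0 dip -0.1 xaxis [-0.527  0.094 -0.844] F [ 0.2 -0.8 -1.3] w 0.0634
```

View pics/g_side.png

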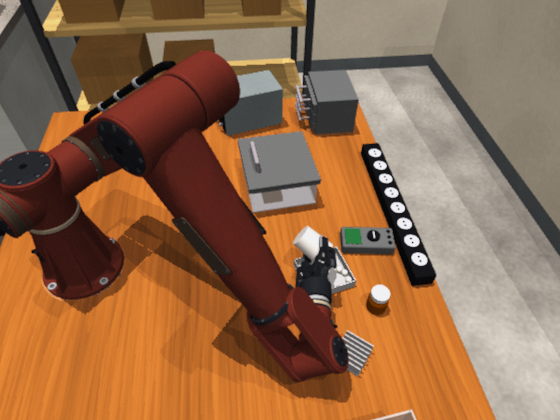

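View pics/g_scene.png

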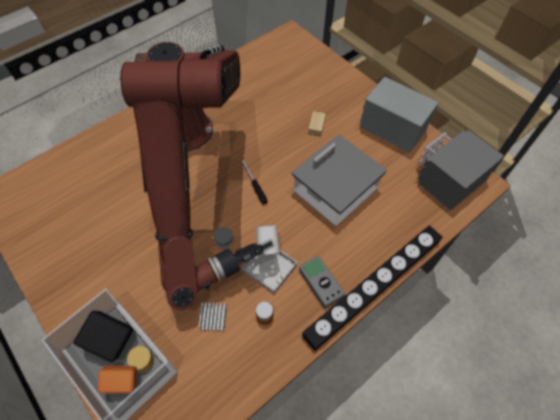

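Rolled about 122°, and balls are showing in the tray near (298,262) and (345,270) in the side view. I'll roll a little further so any left behind run out, then look.

```bash
python3 -m pendant '[[0,0,8,0,0,0,160],[0,0,8,0,0,0,160],[0,0,0,0,0,0,160],[0,0,0,0,0,0,160],[0,0,0,0,0,0,160]]'
python3 - <<'E'
from h import *
o=[]
for n,(u,v) in dict(side=(325,265),scene=(270,262),wrist=(280,210)).items():
    f=grab_frame(n); im=f["image"][:,:,::-1]
    if n!="wrist": im=cv2.resize(im[v-50:v+50,u-50:u+50],(400,400),interpolation=cv2.INTER_CUBIC)
    else: cv2.imwrite("pics/h_w.png",im); continue
    o.append(im)
cv2.imwrite("pics/h.png",np.hstack(o))
E
```

```text
t: 12.12
position: [0.6228, -0.0765, 0.1118]
tool_rot: [-0.195, 0.68, 0.636, 0.31]
force: [-0.1, 0.1, -1.4]
grip_width: 0.0635
```

View pics/h.png

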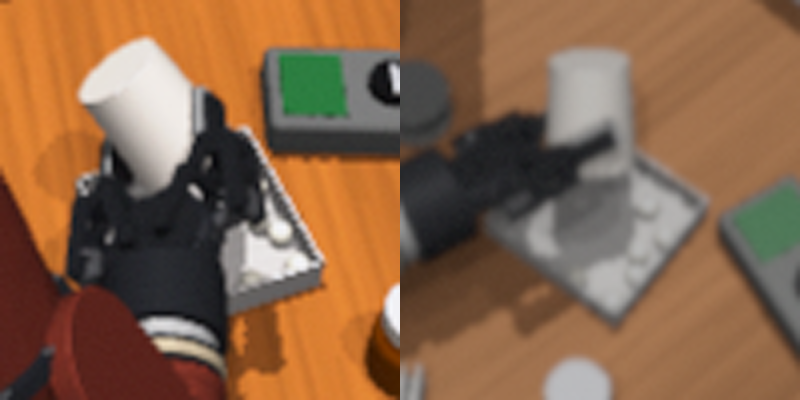

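View pics/h_w.png

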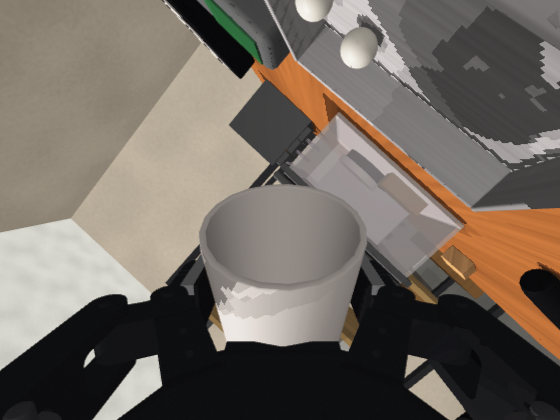

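The wrist view shows the cup at (280,240) facing down into the tray, with balls at (315,5) and (358,47). I'll raise it, roll it back and look into it.

```bash
python3 -m pendant '[[0,0,0,-0.013,0.015,0,160],[0,0,0,-0.014,0.015,0,160],[0,0,-10.5,0,0,0,160],[0,0,-10.5,0,0,0,160],[0,0,-10.5,0,0,0,160],[0,0,-10.5,0,0,0,160],[0,0,-10.5,0,0,0,160],[0,0,-10.5,0,0,0,160],[0,0,-10.5,0,0,0,160],[0,0,-10.5,0,0,0,160],[0,0,-10.5,0,0,0,160],[0,0,-10.5,0,0,0,160]]'
python3 -m pendant '[[0,0,-10.5,0,0,0,160],[0,0,-10.5,0,0,0,160],[0,0,-10.5,0,0,0,160],[0,0,-1.5,0,0,0,160],[-10,0,0,0,0,0,160],[-10,0,0,0,0,0,160],[0,0,0,0,0,0,160]]'; python3 to.py .4587 -.3519 .13
```

```text
t: 13.78
position: [0.6233, -0.077, 0.1545]
tool_rot: [-0.659, 0.257, 0.138, 0.693]
force: [-0.3, 0.1, -1.5]
grip_width: 0.0632
t: 14.65
position: [0.6249, -0.0772, 0.1572]
tool_rot: [0.817, -0.07, 0.052, -0.571]
force: [0.7, 0.3, -0.9]
grip_width: 0.0635
t 14.65 pos [ 0.6249 -0.0772  0.1572] J [-0.66  0.65  1.59  0.99  1.7  -0.8 ] z az 79.9 dip 20.1 xaxis [ 0.985 -0.174  0.006] F [ 0.7  0.3 -0.9] w 0.0635
dist 0.3222 tool shift [-0.116   0.1278 -0.272 ]
```

```bash
python3 -m pendant '[[0,9.4,3.4,0,0,0,160],[0,9.4,3.4,0,0,0,160],[0,9.4,3.4,0,0,0,160],[0,0,0,0.006,0.017,-0.036,160],[0,0,0,0.006,0.017,-0.036,160],[0,0,0,0.006,0.017,-0.036,160],[0,0,0,0.006,0.017,-0.036,160],[0,0,0,0.006,0.017,-0.036,160],[0,0,0,0.006,0.017,-0.036,160],[0,0,0,0.006,0.017,-0.036,160],[0,0,0,0.007,0.015,-0.036,160],[0,0,0,0,0,0,160]]';  python3 to.py .4575 -.3535 .046
python3 - <<'E'
from h import *
o=[]
for n in ["side","scene","wrist"]:
    f=grab_frame(n); im=f["image"][:,:,::-1]; cv2.imwrite(f"pics/i_{n}.png",im)
    W=cloud(f); m=(abs(W[...,0]-.648)<.09)&(abs(W[...,1]+.111)<.09)
    ys,xs=np.where(m&(W[...,2]<.03))
    if n!="wrist":
        u,v=int(xs.mean()),int(ys.mean()); o.append(cv2.resize(im[v-45:v+45,u-45:u+45],(400,400),interpolation=cv2.INTER_CUBIC))
cv2.imwrite("pics/i.png",np.hstack(o))
E
```

```text
t: 16.15
position: [0.4559, -0.3533, 0.1242]
tool_rot: [0.768, -0.282, 0.197, -0.54]
force: [-0.5, 1.2, -3.0]
grip_width: 0.063
t 16.15 pos [ 0.4559 -0.3533  0.1242] J [-1.24  0.64  1.7   0.95  1.68 -0.9 ] z az 49.7 dip 19.9 xaxis [ 0.763 -0.647 -0.001] F [-0.5  1.2 -3. ] w 0.063
dist 0.0783 tool shift [0.0014 0.0733 0.0274]
```

View pics/i.png

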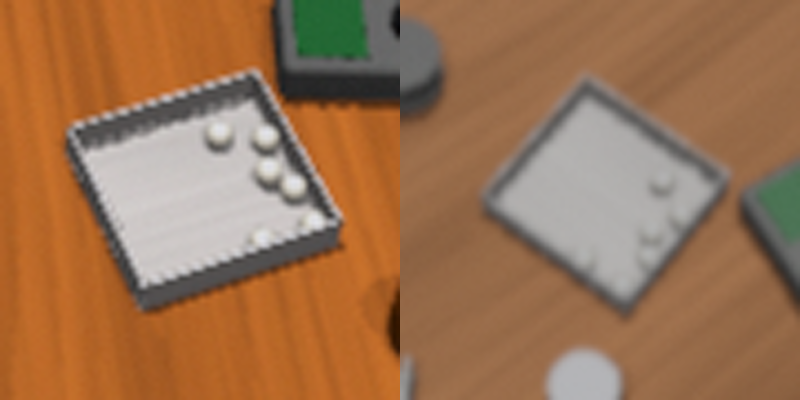

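View pics/i_side.png

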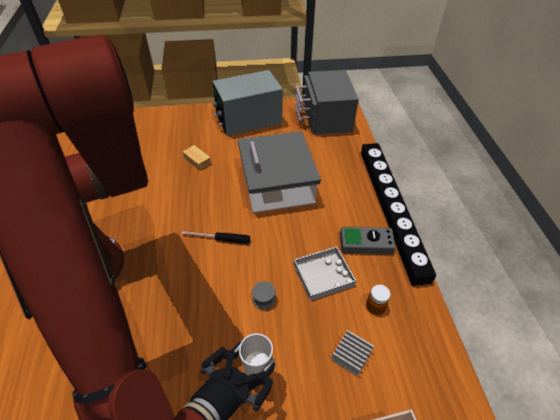

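View pics/i_wrist.png

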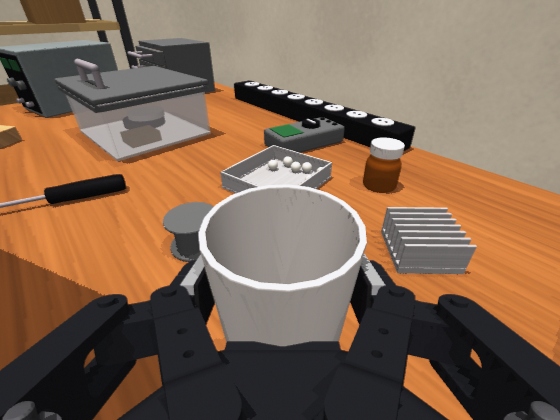

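All six balls lie in the tray: side crop at (218,135), (264,138), (268,170), (292,185), (313,222) and (262,238). The cup is empty, so I'll lower it now.

```bash
python3 -m pendant '[[0,0,0,0,0.02,0.0075,160],[0,0,0,0,0.02,0.0075,160],[0,0,0,0,0.018,0.0065,160],[0,0,0,0,0.012,0.004,160],[0,0,0,0,0.003,0.001,160],[0,0,0,0,0,0,160]]';  python3 to.py .4575 -.3535 .0438
```

```text
t: 17.05
position: [0.4571, -0.3507, 0.0475]
tool_rot: [0.77, -0.28, 0.196, -0.539]
force: [-0.3, -0.3, -1.0]
grip_width: 0.0632
t 17.05 pos [ 0.4571 -0.3507  0.0475] J [-1.23  0.77  1.67  0.94  1.62 -0.99] z az 50.0 dip 20.0 xaxis [ 0.766 -0.643  0.   ] F [-0.3 -0.3 -1. ] w 0.0632
dist 0.0046 tool shift [ 0.0021  0.0041 -0.0005]
```

```bash
python3 -m pendant '[[0,0,0,0,0.002,0.0007,160],[0,0,0,0,0,0,160]]';  python3 -m pendant '[[0,0,0,0,0.0015,0.0005,160],[0,0,0,0,0,0,160]]'; python3 to.py
```

```text
t: 17.3
position: [0.457, -0.351, 0.0456]
tool_rot: [0.77, -0.28, 0.196, -0.539]
force: [-0.1, 0.8, -1.6]
grip_width: 0.063
t: 17.55
position: [0.4569, -0.3508, 0.0437]
tool_rot: [0.77, -0.28, 0.196, -0.539]
force: [-0.3, 0.4, -1.7]
grip_width: 0.063
t 17.55 pos [ 0.4569 -0.3508  0.0437] J [-1.24  0.78  1.67  0.94  1.61 -0.99] z az 50.0 dip 20.0 xaxis [ 0.766 -0.643  0.   ] F [-0.3  0.4 -1.7] w 0.063
```

```bash
python3 -m pendant '[[0,0,0,0,0.001,0.0004,160],[0,0,0,0,0,0,160]]';  python3 -m pendant '[[0,0,0,0,0.001,0.0004,160],[0,0,0,0,0,0,160]]'
python3 - <<'E'
from h import *
f=grab_frame("side"); im=f["image"][:,:,::-1]
u,v=map(int,proj(f,[.446,-.367,.04])); cv2.imwrite("pics/j.png",cv2.resize(im[v-50:v+50,u-50:u+50],(500,500),interpolation=cv2.INTER_CUBIC))
W=cloud(f).reshape(-1,3); 
m=(abs(W[:,0]-.446)<.05)&(abs(W[:,1]+.367)<.05)&(W[:,2]>.07)&(W[:,2]<.1); print(W[m].mean(0),np.percentile(W[m,2],98))
q=W[m]; A=np.c_[q[:,:2]-q[:,:2].mean(0),np.ones(len(q))]; print(np.linalg.lstsq(A,q[:,2],rcond=None)[0])
E
```

```text
t: 17.8
position: [0.4569, -0.3507, 0.0437]
tool_rot: [0.769, -0.28, 0.197, -0.54]
force: [-0.9, 0.8, 5.6]
grip_width: 0.0632
t: 18.05
position: [0.457, -0.3507, 0.0437]
tool_rot: [0.769, -0.279, 0.197, -0.541]
force: [-3.5, 1.5, 7.5]
grip_width: 0.0632
[ 0.43284939 -0.38175272  0.07756539] 0.08564919445965816
[-0.04855744 -0.01979835  0.07756539]
```

View pics/j.png

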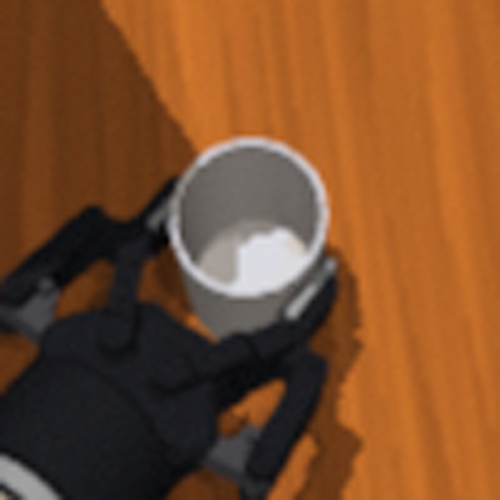

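The bench now pushes back with 7.5 N, and the cup looks upright and empty. I'll open and back off along the tool axis.

```bash
python3 -m pendant '[[0,0,0,0,0,0,100],[0,0,0,0,0,0,40],[0,0,0,0,0,0,0],[0,0,0,0,0,0,0],[0,0,0,0,0,0,0]]'; python3 -m pendant '[[0,0,0,0,0,-0.01,0],[0,0,0,0,0,-0.02,0],[0,0,0,0,0,-0.03,0],[0,0,0,0,0,-0.035,0],[0,0,0,0,-0.01,-0.035,0],[0,0,0,0,0,0,0]]'; python3 to.py
python3 - <<'E'
from h import *
f=grab_frame("side"); im=f["image"][:,:,::-1]; cv2.imwrite("pics/k.png",im)
for n in ["side","scene"]:
    W=cloud(grab_frame(n)).reshape(-1,3)
    m=(abs(W[:,0]-.446)<.045)&(abs(W[:,1]+.367)<.045)&(W[:,2]>.07)&(W[:,2]<.1)
    q=W[m];print(cv2.minEnclosingCircle(q[:,:2].astype(np.float32)),q[:,2].mean())
    A=np.c_[q[:,:2]-q[:,:2].mean(0),np.ones(len(q))]; print(np.linalg.lstsq(A,q[:,2],rcond=None)[0])
E
```

```text
t: 18.73
position: [0.457, -0.3505, 0.0412]
tool_rot: [0.77, -0.28, 0.196, -0.539]
force: [-0.4, -1.2, -0.6]
grip_width: 0.0853
t: 19.48
position: [0.3793, -0.4463, 0.0976]
tool_rot: [0.771, -0.281, 0.199, -0.536]
force: [0.2, 0.0, 0.2]
grip_width: 0.0852
t 19.48 pos [ 0.3793 -0.4463  0.0976] J [-1.39  0.77  1.54  0.84  1.78 -0.95] z az 49.6 dip 20.2 xaxis [ 0.763 -0.646  0.006] F [0.2 0.  0.2] w 0.0852
((0.4460528492927551, -0.3639051616191864), 0.03451240062713623) 0.07717625733396717
[-0.00094314 -0.010409    0.07717626]
((0.44703206419944763, -0.36396944522857666), 0.03500362113118172) 0.0777075090633835
[0.00145251 0.03325879 0.07770751]
```

View pics/k.png

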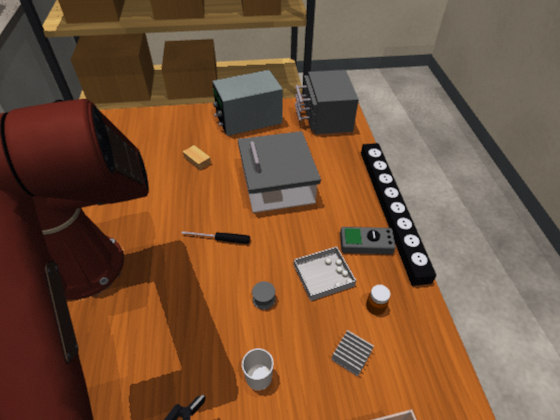

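```bash
python3 -m pendant '[[0,0,0,0,-0.047,-0.017,0],[0,0,0,0,-0.047,-0.017,0],[0,0,0,0,-0.047,-0.017,0],[0,0,0,0,-0.047,-0.017,0],[-10,0,0,0,0,0,0],[-10,0,0,0,0,0,0],[-10,0,0,0,0,0,0],[-10,0,0,0,0,0,0],[-10,0,0,0,0,0,0],[-10,0,0,0,0,0,0],[-10,0,0,0,0,0,0],[0,0,0,0,0,0,0]]'; python3 to.py .495 .248 .28
```

```text
t: 21.12
position: [0.3829, -0.4378, 0.2944]
tool_rot: [0.941, -0.339, -0.001, -0.001]
force: [-0.1, 0.3, 0.0]
grip_width: 0.0856
t 21.12 pos [ 0.3829 -0.4378  0.2944] J [-0.97  0.08  1.65  0.    1.41 -0.28] z az 101.3 dip 89.9 xaxis [ 0.77  -0.638 -0.002] F [-0.1  0.3  0. ] w 0.0856
dist 0.6951 tool shift [-0.3511 -0.5997  0.0158]
```

```bash
python3 -m pendant '[[0,0,0,-0.029,-0.05,0.001,0],[0,0,0,-0.029,-0.05,0.001,0],[0,0,0,-0.029,-0.05,0.001,0],[0,0,0,-0.029,-0.05,0.001,0],[0,0,0,-0.029,-0.05,0.001,0],[0,0,0,-0.029,-0.05,0.001,0],[0,0,0,-0.029,-0.05,0.001,0],[0,0,0,-0.029,-0.05,0.001,0],[0,0,0,-0.029,-0.05,0.001,0],[0,0,0,-0.029,-0.05,0.001,0],[0,0,0,-0.029,-0.05,0.001,0],[0,0,0,-0.029,-0.05,0.001,0]]'; python3 -m pendant '[[0,0,-10,0,0,0,0],[0,0,-10,0,0,0,0],[0,0,-10,0,0,0,0],[0,0,-10,0,0,0,0],[0,0,-4.6,0,0,0,0],[0,0,0,0,0,0,0]]'; python3 to.py .495 .248 .125
python3 - <<'E'
from h import *
for n in ["scene","side","wrist"]:
    f=grab_frame(n)
    if n=="wrist": cv2.imwrite("pics/l.png",f["image"][:,:,::-1])
    W=cloud(f).reshape(-1,3); q=W[(W[:,0]>.45)&(W[:,0]<.54)&(W[:,1]>.18)&(W[:,1]<.32)&(W[:,2]>.135)&(W[:,2]<.157)]
    if len(q)>10:
        R=cv2.minAreaRect((q[:,:2]*1000).astype(np.float32)); print(n,len(q),R,np.percentile(q[:,2],[50,95]),q.mean(0))
E
```

```text
t: 22.62
position: [0.4996, 0.2433, 0.2817]
tool_rot: [0.94, -0.342, -0.002, 0.0]
force: [1.4, 0.0, -0.2]
grip_width: 0.0855
t: 23.38
position: [0.4995, 0.2413, 0.2817]
tool_rot: [0.999, 0.039, -0.002, -0.0]
force: [0.8, -0.3, -1.0]
grip_width: 0.0855
t 23.38 pos [0.4995 0.2413 0.2817] J [0.32 0.03 1.72 0.   1.39 0.24] z az 178.1 dip 89.8 xaxis [ 0.997  0.078 -0.004] F [ 0.8 -0.3 -1. ] w 0.0855
dist 0.1569 tool shift [-0.0034 -0.0069  0.1567]
scene 121 ((496.3635559082031, 246.93031311035156), (16.637243270874023, 100.65568542480469), 3.798126220703125) [0.14973026 0.15339801] [0.49747927 0.24475655 0.14842883]
side 115 ((494.237548828125, 245.54849243164062), (13.946867942810059, 101.94527435302734), 4.168134689331055) [0.14739961 0.15074895] [0.493946   0.24101921 0.1466565 ]
wrist 1483 ((495.0865173339844, 252.96014404296875), (13.210882186889648, 102.14197540283203), 4.62882137298584) [0.14996825 0.15174492] [0.49517278 0.25610268 0.14962395]
```

View pics/l.png

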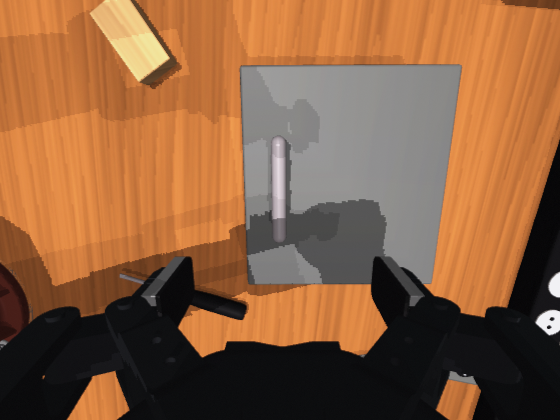

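The wrist view has the bar upright at (279,188), parallel to the jaws. I'll descend over it.

```bash
python3 -m pendant '[[0,0,0,-0.004,-0.007,0.04,0],[0,0,0,0,0,0.04,0],[0,0,0,0,0,0.036,0],[0,0,0,0,0,0.02,0],[0,0,0,0,0,0.016,0],[0,0,0,0,0,0,0]]'; python3 to.py .495 .248 .126
python3 - <<'E'
from h import *
f=grab_frame("wrist"); cv2.imwrite("pics/m.png",f["image"][:,:,::-1])
f=grab_frame("side"); cv2.imwrite("pics/m2.png",f["image"][:,:,::-1])
E
```

```text
t: 24.28
position: [0.4945, 0.2483, 0.1299]
tool_rot: [0.999, 0.04, -0.001, 0.0]
force: [-0.2, 0.4, 0.8]
grip_width: 0.0852
t 24.27 pos [0.4945 0.2483 0.1299] J [0.34 0.18 1.86 0.   1.1  0.26] z az -164.2 dip 89.8 xaxis [ 0.997  0.08  -0.003] F [-0.2  0.4  0.8] w 0.0852
dist 0.0039 tool shift [0.0005 0.0003 0.0039]
```

View pics/m.png

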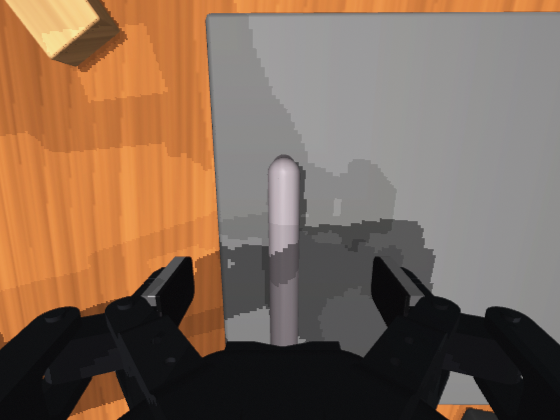

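View pics/m2.png

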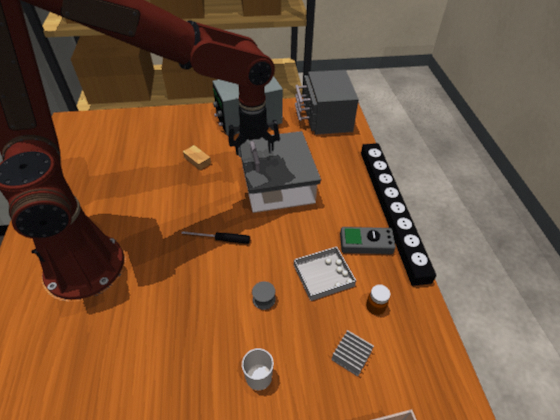

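The bar sits between the pads at (284,250). I'll drop 4 mm, grip firmly, then pull along the hinge arc.

```bash
python3 -m pendant '[[0,0,0,0.0005,0,0.004,0],[0,0,0,0,0,0,150],[0,0,0,0,0,0,255],[0,0,0,0,0,0,255],[0,0,0,0,0,0,255],[0,0,0,0,0,0,255],[0,0,0,0,0,0,255],[0,0,0,0,0,0,255]]' 90; python3 to.py; python3 -m pendant '[[0,-1,0,0.0004,0,-0.003,255],[0,-1,0,0.0004,0,-0.003,255],[0,-1,0,0.0004,0,-0.003,255],[0,-1,0,0.0004,0,-0.003,255],[0,0,0,0,0,0,255]]'; python3 to.py
```

```text
t: 25.38
position: [0.4951, 0.2487, 0.1276]
tool_rot: [0.999, 0.04, -0.001, 0.0]
force: [-5.9, -0.9, 6.0]
grip_width: 0.0111
t 25.38 pos [0.4951 0.2487 0.1276] J [0.34 0.18 1.86 0.   1.1  0.26] z az -169.4 dip 89.9 xaxis [ 0.997  0.08  -0.002] F [-5.9 -0.9  6. ] w 0.0111
t: 26.0
position: [0.4978, 0.2489, 0.1407]
tool_rot: [0.999, 0.04, -0.036, 0.002]
force: [-4.4, 0.2, -0.9]
grip_width: 0.0108
t 26.0 pos [0.4978 0.2489 0.1407] J [0.33 0.21 1.8  0.02 1.2  0.24] z az -175.1 dip 85.9 xaxis [ 0.994  0.08  -0.072] F [-4.4  0.2 -0.9] w 0.0108
```

Run:
```python
from h import *
f=grab_frame("wrist"); cv2.imwrite("pics/n.png",f["image"][:,:,::-1])
f=grab_frame("side"); im=f["image"][:,:,::-1]; cv2.imwrite("pics/n2.png",cv2.resize(im[110:240,200:360],(800,650))[:600])
yaw=np.radians(4.8); c,s=np.cos(yaw),np.sin(yaw); h=np.array([.495,.248])+.17*np.array([c,s])
for n in ["scene","side","wrist"]:
    W=cloud(grab_frame(n)).reshape(-1,3); d=W[:,:2]-h; bx=d@[c,s]; by=d@[-s,c]
    m=(bx>-.205)&(bx<-.02)&(abs(by)<.11)&(W[:,2]>.107)&(W[:,2]<.112+np.tan(.3)*(-bx)+.012)&(abs(by)>.06)
    if m.sum()<30: continue
    p=np.polyfit(bx[m],W[m,2],1)
    for _ in range(5):
        r=W[:,2]-np.polyval(p,bx); mm=m&(abs(r)<.006); p=np.polyfit(bx[mm],W[mm,2],1)
    print(n,mm.sum(),"lid angle",-np.arctan(p[0]),"top at hinge",p[1],"front top",np.polyval(p,-.208))
```

```text
scene 1233 lid angle 0.0789315795740447 top at hinge 0.11189128754053529 front top 0.12834323657063762
side 998 lid angle 0.0782159662825093 top at hinge 0.1102041320974838 front top 0.1265063108000984
wrist 37859 lid angle 0.07666732111264248 top at hinge 0.11217593191375515 front top 0.12815405279525188
```

View pics/n.png

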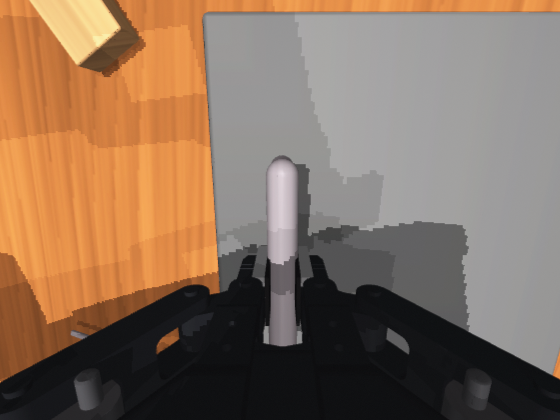

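View pics/n2.png

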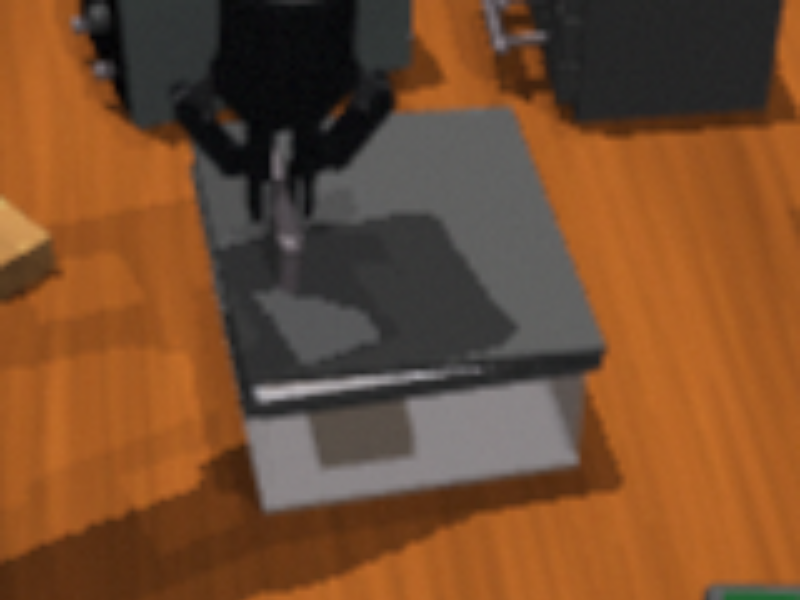

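The bar is held and the lid is at 0.078 rad, past the gasket. I'll continue along the arc to about 0.195.

```bash
python3 -m pendant '[[0,-1.7,0,0.0007,0,-0.005,255],[0,-1.7,0,0.0007,0,-0.005,255],[0,-1.7,0,0.0007,0,-0.005,255],[0,-1.7,0,0.0007,0,-0.005,255],[0,0,0,0,0,0,255],[0,0,0,0,0,0,255]]'; python3 to.py
cat > lid.py <<'E'
from h import *
yaw=np.radians(4.8); c,s=np.cos(yaw),np.sin(yaw); h=np.array([.495,.248])+.17*np.array([c,s])
for n in ["scene","side","wrist"]:
    f=grab_frame(n); cv2.imwrite(f"pics/o_{n}.png",f["image"][:,:,::-1])
    W=cloud(f).reshape(-1,3); d=W[:,:2]-h; bx=d@[c,s]; by=d@[-s,c]
    m=(bx>-.205)&(bx<-.02)&(abs(by)<.11)&(W[:,2]>.107)&(W[:,2]<.112+np.tan(.3)*(-bx)+.012)&(abs(by)>.06)
    if m.sum()<30: continue
    p=np.polyfit(bx[m],W[m,2],1)
    for _ in range(5):
        r=W[:,2]-np.polyval(p,bx); mm=m&(abs(r)<.006); p=np.polyfit(bx[mm],W[mm,2],1)
    a=-np.arctan(p[0]); print(n,mm.sum(),"lid angle",a.round(4),"top at hinge",p[1].round(4),"front rise mm",(208*np.sin(a)).round(1))
E
python3 lid.py
```

```text
t: 27.0
position: [0.5035, 0.2494, 0.1594]
tool_rot: [0.995, 0.04, -0.093, 0.004]
force: [-3.2, -0.8, -0.0]
grip_width: 0.0115
t 27.0 pos [0.5035 0.2494 0.1594] J [0.31 0.27 1.7  0.04 1.35 0.22] z az -175.4 dip 79.3 xaxis [ 0.98   0.079 -0.185] F [-3.2 -0.8 -0. ] w 0.0115
scene 1235 lid angle 0.1914 top at hinge 0.1123 front rise mm 39.6
side 1023 lid angle 0.1891 top at hinge 0.1104 front rise mm 39.1
wrist 37870 lid angle 0.1889 top at hinge 0.1125 front rise mm 39.1
```

View pics/o_side.png

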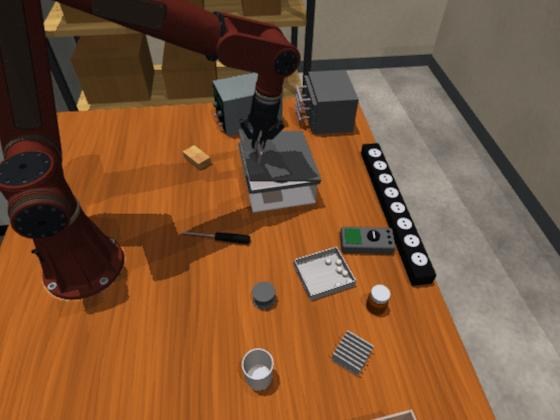

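View pics/o_scene.png

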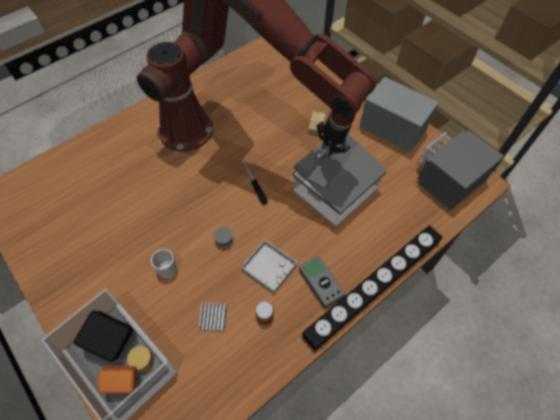

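```bash
python3 -m pendant '[[0,0,0,0,0,0,255],[0,0,0,0,0,0,255],[0,0,0,0,0,0,255],[0,0,0,0,0,0,255]]'; python3 lid.py; python3 -c "
from workcell import job
print(job.close_job())"
```

```text
t: 27.65
position: [0.5031, 0.2494, 0.1588]
tool_rot: [0.995, 0.04, -0.094, 0.004]
force: [-2.1, 1.2, 0.0]
grip_width: 0.0112
scene 1242 lid angle 0.1884 top at hinge 0.112 front rise mm 39.0
side 1008 lid angle 0.1859 top at hinge 0.1105 front rise mm 38.5
wrist 37867 lid angle 0.1865 top at hinge 0.1124 front rise mm 38.6
the job is handed in; nothing more can be done
None
```

I tipped all six balls into the tray and stood the empty cup back up at about (0.446, -0.364), roughly 3 mm from where it started. I then pulled the lid off its gasket by the bar handle. I handed the job in at about 28 s with the gripper still holding the lid.

- **Lid:** all three cameras put it at 0.186 to 0.188 rad, so the front edge is about 39 mm up. It settled by about 0.5 mm over the last half second.
- **Cup, tray and bystanders:** six balls were counted in the tray, the cup showed empty, and its rim was level. By eye in the last pictures, the tray and the other things look unmoved; I did not measure their positions again.
- **One reading that disagreed:** the finger opening on the 14 mm bar read about 11 mm at 90 N. The hold did not slip, and the lid followed the gripper throughout.

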